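# Clamp a bit in the bench chuck and hold a plunger gauge on its pad

### The job

The flanged bit stands loose in the open bench chuck: turn the chuck's sleeve clockwise (seen from above) until the jaws grip the bit tightly. Then draw the plunger gauge out of its wooden stand and hold it upright, plunger down, with its tip near the middle of the small raised pad on the bit's flange, gently, with the plunger pushed about half-way in. Finish while still holding the gauge there, pressing just so; leave the spool, tape, tin and screwdriver alone.

Things in the scene. Friction and masses are not known exactly. Their poses are not given: they have to be found in the camera images.
- chuck: Bench chuck, bolted down, axis vertical. Origin: on its axis, underside of the base, on the bench; z up. Green base plate 110 x 110 x 12 mm, dark steel body 48 mm diameter up to z = 34 mm, then the sleeve. The bore's floor, on which the bit stands, is at z = 20 mm; the bore there is 15 mm wide.
- sleeve (a joint): Angle of the chuck's ribbed steel sleeve, rad, growing clockwise seen from above, which closes the three jaws (4 mm each per rad). The jaws meet the bit at about 1.2 rad, where the sleeve stops hard, and giving it a firm twist there (as if to turn on to about 1.3 to 1.4) makes it tight; it starts 0.8 to 1.2 rad before that. Friction 0.2 N m; it stays where it is left.
- sleeve_grip (a point): Point on the sleeve's axis at the height to grip it, 52 mm above the bench. The sleeve is round, 52 mm diameter, from 32 to 66 mm above the bench (upper 4 mm tapered), free all round. The bit's flange (42 mm wide, top 92 mm and pad 94 mm above the bench) stands over it between the fingers.
- jaw0: One of the three steel jaws, 7 x 7 x 36 mm, from 38 to 74 mm above the bench, showing 8 mm above the sleeve. Its origin lies on the chuck's axis when the jaw is fully open and moves with it.
- jaw1: The second jaw, as jaw0.
- jaw2: The third jaw, as jaw0.
- bit: Loose bit of 0.12 kg: steel shank 12 mm diameter, 64 mm long, with a brass flange on top, 42 mm diameter and 8 mm thick. Origin: centre of the shank's foot; z along the shank, up. Stands in the chuck's bore and may lean until clamped.
- spot (a point): The marked spot: centre of the top of the raised round steel pad (16 mm diameter, 2 mm high) on the bit's flange, 10 mm off the bit's axis along the bit's x and 74 mm above its foot; about 94 mm above the bench.
- stand: Wooden block 70 x 70 x 75 mm, fixed on the bench, with an upright 23 mm hole through its middle in which the gauge hangs. Origin: centre of its underside.
- gauge: Loose plunger gauge, about 0.16 kg, pencil-like. Origin: on its axis at the lower end of the steel stem; z up along it, the plunger points to -z. Stem 18 mm diameter from 0 to 46 mm, collar 32 mm diameter from 46 to 50 mm (rests on the stand's top, so the origin starts 29 mm above the bench), black grip of square section 24 x 24 mm (sides along x and y) from 50 to 104 mm, round cap 22 mm diameter up to 112 mm. Lift it 75 mm or more to clear the stand.
- gauge_grip (a point): Point on the gauge's axis where to grip it, 80 mm above its origin, in the square grip.
- plunger (a joint): How far the gauge's plunger is pushed in, m: 0 (out) to 0.014 (fully in). Its spring takes 1 N to start and 0.25 N more per mm; half-way is 0.007, about 2.75 N.
- plunger_tip (a point): Middle of the flat end of the plunger tip (8 mm diameter), on the gauge's axis, 20 mm below the gauge's origin when the plunger is out.
- spool: Solder spool, 48 mm diameter, 41 mm high, a bystander. Origin: centre of its underside.
- tape: Black tape roll lying flat, 64 mm diameter, 19 mm high, a bystander.
- tin: Red open tin, 75 x 110 x 22 mm, a bystander.
- driver: Screwdriver with a blue handle lying on the bench, a bystander.
Mind the look-alikes: they are no part of the job. Of the things like the chuck, leave any that is red; of the rest the smaller one is meant.

How it is judged:
By the outcome, as a careful person would: the job done as asked, in the order asked, and still so for the second after the job is handed in, while the arm keeps its last pose, push and grip.
It also fails if it takes over 54 s, if anything falls off the work surface, if the arm or the gripper's body presses on something with over 40 N, if the wrist force passes 120 N, or if a joint passes its speed limit or range.

### The arm

A 7-joint arm with a two-finger parallel gripper is mounted at the origin on the work surface. World frame = base frame: x ahead of the robot, y to its left, z up, the work surface at z = 0. Lengths are in m, angles in rad, forces in N, time in s.
With the tool pointing down it reaches from about 0.425 to 0.875 m from the base axis. Payload 4.7 kg.
Tool frame: the origin (TCP) lies on the centre line of the jaws, within the pads' length; the fingertips stand 14 mm ahead of it and the grasp point (between the pads) lies 5 mm behind it; z points along the fingers, y is the line along which they close (so a half turn about z gives the same grasp; the last joint's range is limited). The gripper opens to 87 mm and grips with 3 to 60 N. Pads are 19 mm wide; open, the fingers measure 117 mm over their backs; the gripper's body (75 mm by 190 mm) begins 51 mm behind the grasp point.
Start: joints at [-1.316, 0.321, -0.07, 1.45, 0.023, 1.371, -0.057], TCP at [0.155, 0.631, 0.212] pointing down, gripper open.
Joint ranges: [-2.86, 2.86], [-0.3, 2.09], [-1.38, 1.24], [0.06, 2.45], [-1.56, 4.7], [0.09, 2.05], [-2.69, 2.69]. Speed limits (rad/s): [2.57, 2.57, 3.14, 3.14, 3.14, 3.14, 3.14].

### API

Orientations are given as a rotation vector (axis times angle).
In Python, from bench import * gives the robot as it stands.
- The arm moves only by the shell command python3 -m jog 'ROWS' [FORCE]. ROWS is JSON, a list of rows, each an object of numbers: "claw": the finger opening in mm, from 0 to 87; "dx", "dy", "dz": the shift along the tool's x, y, z in mm; "spin": the turn about the tool's z in degrees. In form: [{"claw": .., "dx": .., "dy": .., "dz": .., "spin": ..}, ...]. A call has 1 to 20 rows; each row is the pose to reach, as a shift and turn from the pose commanded when the call began, along the tool's axes at that moment; what a row does not reach only later rows make up. A row lasts 1/12 s, in which the tool goes at most 41.7 mm and 7.16 degrees, less where a joint would pass 70% of its speed; a pose out of reach is approached as far as the arm can. A call with a gripper value outside its range is refused whole. The fingers move at their own pace and stop on an object; FORCE is the grip in N (left out, the last holds). Time passes only in rows, so rows that repeat a pose let the fingers close. It gives the time, the measured TCP pose, the force, the opening and the grip force at its end, in the units of the state.
- get_state(): the state, without advancing time (a new reading comes with each control period).
- get_image(name): name is "side" or "top"; returns a dict with "frame" (480x640x3 uint8, red, green, blue), "depth" (480x640 float32, m along the optical axis (not along the pixel's ray), 0 where there is no reading), "K" (3x3 intrinsics, pixels), "T" (4x4, takes a point from camera to world coordinates). Camera axes: x right, y down, z forward; pixel columns grow to the right and rows downward; lengths in m; the calibration is good to about 2 mm. A picture is of the moment at which its call begins.
- close_job(): hands the job in; it is judged then, once.
The state is a dict: "time": time; "joint_positions": joint angles; "qd": joint speeds; "joint_torque": joint torques, N m; "position": TCP position; "tool_rot": TCP orientation; "ft_force": force on the tool from outside, world axes, zero at the start; "torque": the same for the moment, N m; "grip_width": opening from 0.0 (shut) to 1.0 (fully open); "grip_force": force on a finger pad.
Only numpy, scipy, OpenCV 4.12 (cv2) and the standard library are available. Lean on these libraries where they do the work, as an engineer would, in place of code of your own. Each camera call takes 0.05 s, during which the arm holds its last target. There are 200 camera calls.

## Working session

There is one attempt and no reset: what is moved stays moved. The work goes in short steps, Python scripts to look and compute and a shell command to move; the robot and the scene stay as the last step left them, time stands still between calls to the robot, and variables do not carry over. Pictures are saved under pics/ and viewed, at most 10 in all, crops included, and the job is handed in when it is done.

```bash
mkdir -p pics; ls
python3 - <<'E'
from bench import *
import cv2,numpy as np
for n in("top","side"):
    im=get_image(n);cv2.imwrite(f"pics/{n}0.png",im["frame"][...,::-1]);np.savez(f"{n}0.npz",**im)
    print(n,im["K"].round(1).tolist(),im["T"].round(3).tolist())
print(get_state())
E
```

```text
pics
top [[512.9, 0.0, 319.3], [0.0, 512.9, 239.2], [0.0, 0.0, 1.0]] [[0.027, -0.982, 0.186, 0.345], [-0.999, -0.023, 0.025, -0.021], [-0.021, -0.187, -0.982, 1.175], [0.0, 0.0, 0.0, 1.0]]
side [[441.3, 0.0, 321.4], [0.0, 441.3, 240.2], [0.0, 0.0, 1.0]] [[-0.979, -0.154, 0.137, 0.381], [-0.206, 0.688, -0.696, 0.809], [0.013, -0.709, -0.705, 0.889], [0.0, 0.0, 0.0, 1.0]]
{'time': 0.1, 'joint_positions': array([-1.31590147,  0.32173045, -0.07009005,  1.45157829,  0.02258517,
        1.37078049, -0.05692549]), 'qd': array([ 6.61141865e-04, -8.76749539e-04, -5.14650710e-04, -4.44584112e-03,
       -1.58598798e-03,  1.93863868e-03, -7.39591281e-05]), 'joint_torque': array([-6.92897938e-04, -4.92574453e+01, -4.06070324e-01, -3.13395846e+01,
       -6.42010057e-02,  3.94835311e-02,  5.81105928e-05]), 'position': array([0.15492425, 0.63073302, 0.2110702 ]), 'tool_rot': array([-3.77303198e-01, -3.11872331e+00,  2.67808578e-03]), 'ft_force': array([-0.33649784,  0.29351782, -0.15167682]), 'torque': array([-0.00394911, -0.02899402,  0.03061952]), 'grip_force': 0.0, 'grip_width': 0.997952933563181}
```

View pics/top0.png

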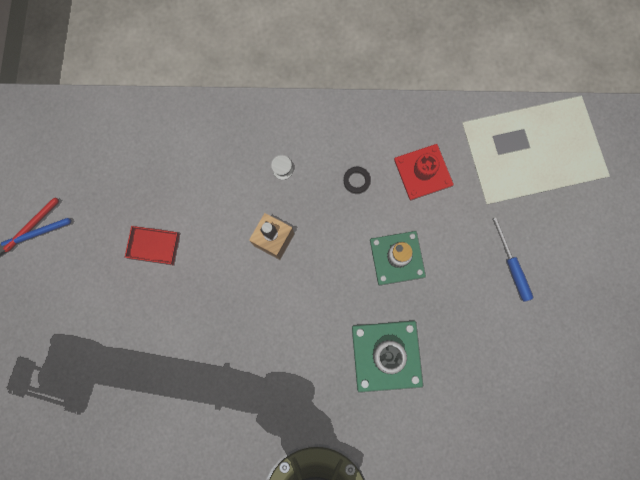

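View pics/side0.png

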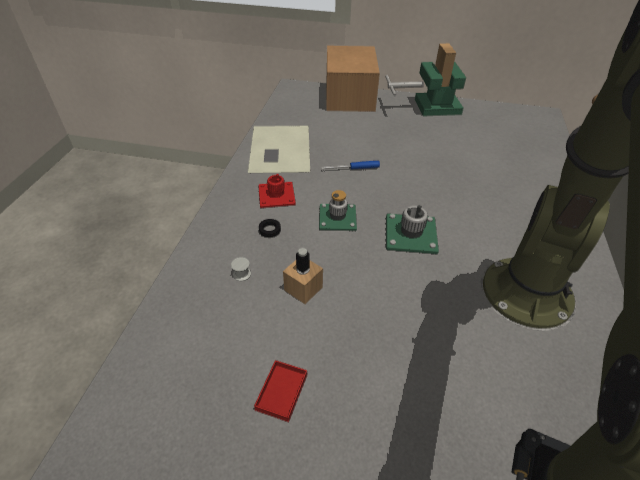

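Three chucks in the top view: red at (424,172), small green with a brass flange at (398,258), and large green at (388,356). The small green one fits: it isn't red, it's the smaller of the other two, and it holds the flanged bit. The gauge stands in the wooden block at (270,235). I'll measure and confirm with one enlarged crop.

```bash
cat > h.py <<'E'
import numpy as np,cv2
def ray(im,uv,z):
    uv=np.atleast_2d(uv).astype(float);K,T=im["K"],im["T"]
    d=np.c_[(uv[:,0]-K[0,2])/K[0,0],(uv[:,1]-K[1,2])/K[1,1],np.ones(len(uv))]@T[:3,:3].T
    o=T[:3,3];return (o+d*((z-o[2])/d[:,2])[:,None])[:,:2]
def proj(im,p):
    p=np.atleast_2d(p);c=(p-im["T"][:3,3])@im["T"][:3,:3];q=c@im["K"].T;return q[:,:2]/q[:,2:]
def blob(im,lo,hi,box):
    hsv=cv2.cvtColor(im["frame"],cv2.COLOR_RGB2HSV);m=cv2.inRange(hsv,lo,hi)
    k=np.zeros_like(m);x0,y0,x1,y1=box;k[y0:y1,x0:x1]=m[y0:y1,x0:x1]
    c,_=cv2.findContours(k,0,2);return max(c,key=cv2.contourArea)[:,0].astype(float)
def rect(im,c,z):
    w=ray(im,c,z).astype(np.float32);(cx,cy),s,a=cv2.minAreaRect(w*1000);return np.round([cx,cy,*s,a],1)
E
python3 - <<'E'
from h import *
t=dict(np.load("top0.npz"));s=dict(np.load("side0.npz"))
for n,im,bg,bb,bs in(("top",t,(360,220,440,295),(380,235,420,275),(240,205,300,265)),("side",s,(310,195,365,235),(325,185,352,205),(275,250,330,305))):
    print(n,"base",rect(im,blob(im,(55,60,30),(90,255,255),bg),.012))
    try: print("flange",rect(im,blob(im,(10,110,60),(28,255,255),bb),.092))
    except Exception as e: print(e)
    try: print("stand",rect(im,blob(im,(8,60,60),(25,200,255),bs),.075))
    except Exception as e: print(e)
a=cv2.resize(t["frame"][222:292,365:435],(420,420),interpolation=cv2.INTER_CUBIC)
b=cv2.resize(t["frame"][205:265,240:300],(360,420),interpolation=cv2.INTER_CUBIC)
cv2.imwrite("pics/c1.png",np.hstack([a,b])[...,::-1])
d=s["frame"]
e=cv2.resize(d[180:240,305:365],(420,420),interpolation=cv2.INTER_CUBIC);f=cv2.resize(d[240:305,272:330],(375,420),interpolation=cv2.INTER_CUBIC)
cv2.imwrite("pics/c2.png",np.hstack([e,f])[...,::-1])
E
```

```text
top base [ 527.1 -170.2  107.7  107.7   11.1]
flange [ 527.  -170.    37.4   40.    45.9]
stand [560.  111.7  78.9  75.3  63.6]
side base [ 525.8 -166.   108.1  112.5   11.1]
flange [ 525.3 -166.    37.7   40.6   12.7]
stand [556.4 141.  112.3 107.2  63.2]
```

View pics/c1.png

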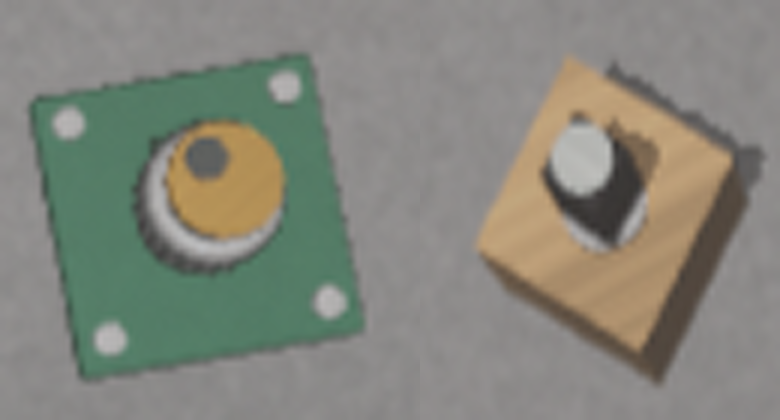

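View pics/c2.png

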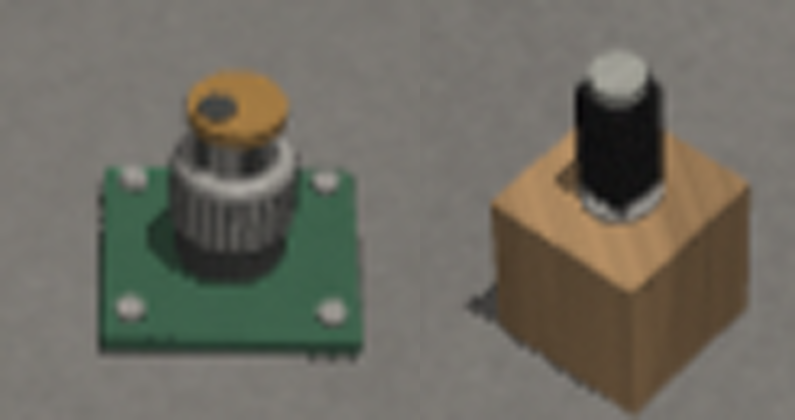

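The crop confirms it: small green chuck, grey pad on the brass flange at top pixel (399.5, 248.3). The gauge's square grip is turned like the stand, with its cap near top pixel (267, 228). Next I'll compute positions and the first move.

```bash
cat >> h.py <<'E'
from scipy.spatial.transform import Rotation as Ro
def delta(st,xyz,yaw=None):
    "shift in tool mm; yaw = world angle (deg) wanted for tool y, mod 180"
    R=Ro.from_rotvec(st["tool_rot"]).as_matrix();d=R.T@(np.array(xyz)-st["position"])*1000
    y0=np.degrees(np.arctan2(R[1,1],R[0,1]));sp=None if yaw is None else (y0-yaw+90)%180-90
    return d.round(1),"yaw_y",y0.round(1),"spin",sp
E
python3 - <<'E'
from h import *
from bench import get_state
t=dict(np.load("top0.npz"));s=dict(np.load("side0.npz"))
B=lambda p:np.c_[240+(p[:,0]-420)/6,205+p[:,1]/7]
F=lambda p:np.c_[272+(p[:,0]-420)/(375/58),240+p[:,1]/(420/65)]
c=ray(t,B(np.array([(570,55),(735,155),(640,350),(478,245.)])),.075)
print("top corners",c.round(3).tolist(),c.mean(0));
e=np.diff(np.r_[c,c[:1]],axis=0);print("edge ang",np.degrees(np.arctan2(e[:,1],e[:,0])),np.linalg.norm(e,axis=1))
print("cap top",ray(t,B(np.array([(582,158.)])),.141))
c=ray(s,F(np.array([(492,203),(632,292),(750,185.)])),.075);print("side",c.round(3).tolist(),(c[0]+c[2])/2)
e=np.diff(c,axis=0);print(np.degrees(np.arctan2(e[:,1],e[:,0])))
print("cap side",ray(s,F(np.array([(617,78.)])),.141))
print("pad top",ray(t,(399.5,248.3),.094),"side",ray(s,(305+215/7,180+107/7),.094))
print(delta(get_state(),(.4265,.3,.212)),delta(get_state(),(.5265,-.168,.212)))
E
```

```text
top corners [[0.61, 0.129], [0.579, 0.067], [0.516, 0.099], [0.548, 0.159]] [0.56325916 0.11331145]
edge ang [-116.47473007  152.8139388    62.31626546  -26.4917364 ] [0.06927747 0.07044971 0.06843857 0.06900026]
cap top [[0.56278984 0.11398433]]
side [[0.608, 0.131], [0.546, 0.162], [0.515, 0.101]] [0.56133883 0.11635384]
[ 153.52936354 -117.56134265]
cap side [[0.56133565 0.11865063]]
pad top [[ 0.53395065 -0.1649294 ]] side [[ 0.53290517 -0.16246977]]
(array([-342.6, -256.4,   -0.5]), 'yaw_y', np.float64(76.2), 'spin', None) (array([-5.513e+02, -6.871e+02,  3.000e-01]), 'yaw_y', np.float64(76.2), 'spin', None)
```

```bash
python3 -m jog '[{"dx":-343,"dy":-256,"dz":0,"spin":50,"claw":87},{"dx":-343,"dy":-256,"dz":0,"spin":50,"claw":87},{"dx":-343,"dy":-256,"dz":0,"spin":50,"claw":87},{"dx":-343,"dy":-256,"dz":0,"spin":50,"claw":87},{"dx":-343,"dy":-256,"dz":0,"spin":50,"claw":87},{"dx":-343,"dy":-256,"dz":0,"spin":50,"claw":87},{"dx":-343,"dy":-256,"dz":0,"spin":50,"claw":87},{"dx":-343,"dy":-256,"dz":0,"spin":50,"claw":87},{"dx":-343,"dy":-256,"dz":0,"spin":50,"claw":87},{"dx":-343,"dy":-256,"dz":0,"spin":50,"claw":87},{"dx":-551,"dy":-687,"dz":0,"spin":50,"claw":87},{"dx":-551,"dy":-687,"dz":0,"spin":50,"claw":87},{"dx":-551,"dy":-687,"dz":0,"spin":50,"claw":87},{"dx":-551,"dy":-687,"dz":0,"spin":50,"claw":87},{"dx":-551,"dy":-687,"dz":0,"spin":50,"claw":87},{"dx":-551,"dy":-687,"dz":0,"spin":50,"claw":87},{"dx":-551,"dy":-687,"dz":0,"spin":50,"claw":87},{"dx":-551,"dy":-687,"dz":0,"spin":50,"claw":87},{"dx":-551,"dy":-687,"dz":0,"spin":50,"claw":87},{"dx":-551,"dy":-687,"dz":0,"spin":50,"claw":87}]' 40
python3 - <<'E'
from h import *
from bench import get_state
s=get_state();print(s["joint_positions"].round(3),s["ft_force"].round(2),s["torque"].round(2));print(delta(s,(.5265,-.168,.12)))
E
```

```text
time: 1.77
position: [0.5104, -0.099, 0.2121]
tool_rot: [1.66, 2.667, 0.001]
ft_force: [2.3, 1.0, -0.2]
grip_width: 1.0
grip_force: 0.0
[-0.559  0.034  0.722  1.793 -0.024  1.322  0.627] [ 2.33  0.96 -0.19] [-0.06 -0.03  0.04]
(array([-69. , -16.1,  92. ]), 'yaw_y', np.float64(26.2), 'spin', None)
```

```bash
python3 -m jog '[{"dx":-69,"dy":-16,"dz":0},{"dx":-69,"dy":-16,"dz":30},{"dx":-69,"dy":-16,"dz":60},{"dx":-69,"dy":-16,"dz":85},{"dx":-69,"dy":-16,"dz":85}]'
python3 - <<'E'
from h import *
from bench import *
s=get_state();print(s["joint_positions"].round(3));print(delta(s,(.5265,-.168,.047)))
a,b=get_image("top"),get_image("side")
A=cv2.resize(a["frame"][190:310,320:460],(560,480));
B=cv2.resize(b["frame"][150:250,290:390],(240,240))
cv2.imwrite("pics/d1.png",np.vstack([A[:],])[...,::-1]);C=cv2.resize(b["frame"][130:250,270:410],(560,480));cv2.imwrite("pics/d2.png",C[...,::-1])
E
```

```text
[-0.559  0.034  0.722  1.793 -0.024  1.322  0.627]
(array([-69.1, -16.2, 165. ]), 'yaw_y', np.float64(26.2), 'spin', None)$[0]: bad value
```

View pics/d2.png

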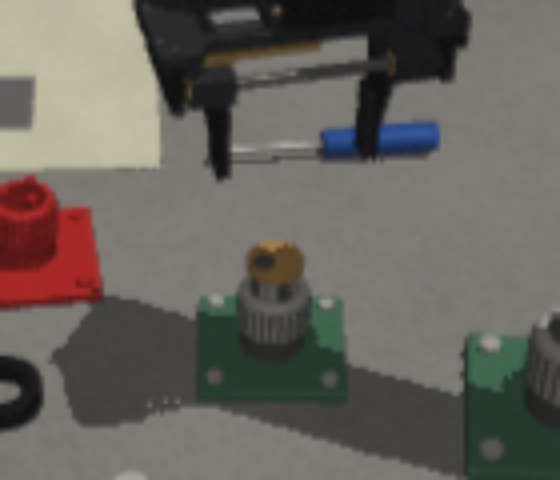

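The picture shows the gripper still short of the chuck, because rows need every key and the call was refused. The chuck is at side pixel (338,205). I'll resend with all keys.

```bash
python3 -m jog '[{"dx":-69,"dy":-16,"dz":0,"spin":0,"claw":87},{"dx":-69,"dy":-16,"dz":30,"spin":0,"claw":87},{"dx":-69,"dy":-16,"dz":60,"spin":0,"claw":87},{"dx":-69,"dy":-16,"dz":85,"spin":0,"claw":87},{"dx":-69,"dy":-16,"dz":85,"spin":0,"claw":87}]'
python3 - <<'E'
from h import *
from bench import *
s=get_state();print(s["joint_positions"].round(3));print(delta(s,(.5265,-.168,.047)))
b=get_image("side");np.savez("s2.npz",**b)
C=cv2.resize(b["frame"][130:250,270:410],(560,480));cv2.imwrite("pics/d3.png",C[...,::-1])
E
```

```text
time: 2.28
position: [0.5227, -0.1649, 0.1218]
tool_rot: [-1.657, -2.659, 0.007]
ft_force: [-1.0, 1.1, -0.6]
grip_width: 1.001
grip_force: 0.0
[-0.436  0.217  0.782  1.836 -0.164  1.165  0.857]
(array([-4.8,  2.7, 74.8]), 'yaw_y', np.float64(26.1), 'spin', None)
```

View pics/d3.png

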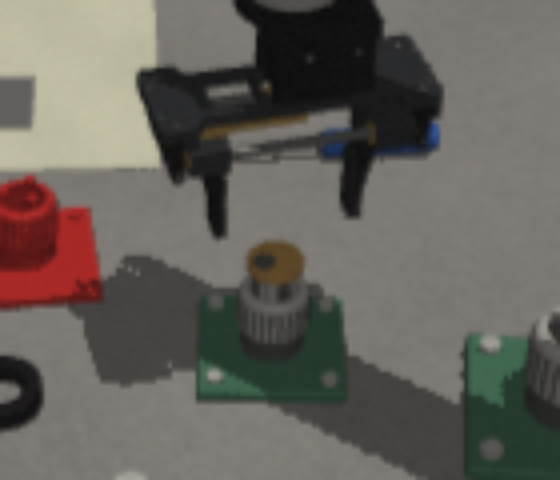

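```bash
python3 -m jog '[{"dx":0,"dy":0,"dz":20,"spin":0,"claw":87},{"dx":0,"dy":0,"dz":40,"spin":0,"claw":87},{"dx":0,"dy":0,"dz":40,"spin":0,"claw":87},{"dx":0,"dy":0,"dz":40,"spin":0,"claw":87}]'
python3 - <<'E'
from h import *
from bench import *
s=get_state();print(s["joint_positions"].round(3));print(delta(s,(.5265,-.168,.047)))
E
```

```text
time: 2.67
position: [0.5272, -0.1654, 0.0881]
tool_rot: [1.659, 2.668, 0.0]
ft_force: [1.0, -0.4, 0.6]
grip_width: 0.999
grip_force: 0.0
[-0.418  0.261  0.771  1.868 -0.204  1.093  0.889]
(array([-2.1, -1.8, 41.1]), 'yaw_y', np.float64(26.3), 'spin', None)
```

```bash
python3 -m jog '[{"dx":-2,"dy":-2,"dz":25,"spin":0,"claw":87},{"dx":-2,"dy":-2,"dz":41,"spin":0,"claw":87},{"dx":-2,"dy":-2,"dz":41,"spin":0,"claw":87},{"dx":-2,"dy":-2,"dz":41,"spin":0,"claw":65},{"dx":-2,"dy":-2,"dz":41,"spin":0,"claw":56},{"dx":-2,"dy":-2,"dz":41,"spin":0,"claw":45},{"dx":-2,"dy":-2,"dz":41,"spin":0,"claw":45},{"dx":-2,"dy":-2,"dz":41,"spin":0,"claw":45},{"dx":-2,"dy":-2,"dz":41,"spin":0,"claw":45}]' 25
python3 - <<'E'
from h import *
from bench import *
s=get_state();print(s["torque"].round(2));print(delta(s,(.5265,-.168,.047)))
E
```

```text
time: 3.42
position: [0.5262, -0.1687, 0.0466]
tool_rot: [1.66, 2.667, 0.001]
ft_force: [-0.0, 0.1, -1.1]
grip_width: 0.632
grip_force: 0.0
[-0.07  0.07 -0.03]
(array([ 0.5,  0.6, -0.4]), 'yaw_y', np.float64(26.2), 'spin', None)
```

```bash
python3 -m jog '[{"dx":0,"dy":0,"dz":0,"spin":0,"claw":45},{"dx":0,"dy":0,"dz":0,"spin":0,"claw":45},{"dx":0,"dy":0,"dz":0,"spin":0,"claw":45},{"dx":0,"dy":0,"dz":0,"spin":0,"claw":45},{"dx":0,"dy":0,"dz":0,"spin":7,"claw":45},{"dx":0,"dy":0,"dz":0,"spin":14,"claw":45},{"dx":0,"dy":0,"dz":0,"spin":21,"claw":45},{"dx":0,"dy":0,"dz":0,"spin":28,"claw":45},{"dx":0,"dy":0,"dz":0,"spin":35,"claw":45},{"dx":0,"dy":0,"dz":0,"spin":40,"claw":45},{"dx":0,"dy":0,"dz":0,"spin":40,"claw":45}]' 40
python3 - <<'E'
from h import *
from bench import *
s=get_state();print(s["torque"].round(2),s["joint_positions"].round(2));print(delta(s,(.5265,-.168,.047)))
E
```

```text
time: 4.33
position: [0.5286, -0.1683, 0.0466]
tool_rot: [2.472, 1.933, 0.005]
ft_force: [7.2, 1.1, -1.3]
grip_width: 0.577
grip_force: 40.0
[ 0.06 -1.34 -0.17] [-0.5   0.36  0.89  1.91 -0.32  1.02  0.29]
(array([-0.2, -2.1, -0.5]), 'yaw_y', np.float64(-14.0), 'spin', None)
```

```bash
cat > st.py <<'E'
from h import *
from bench import *
s=get_state();print(s["torque"].round(2),"j",s["joint_positions"].round(2));print(delta(s,(.5265,-.168,.047)))
E
python3 -m jog '[{"dx":0,"dy":0,"dz":0,"spin":4,"claw":45},{"dx":0,"dy":0,"dz":0,"spin":8,"claw":45},{"dx":0,"dy":0,"dz":0,"spin":8,"claw":45}]' 40; python3 st.py
python3 -m jog '[{"dx":0,"dy":0,"dz":0,"spin":4,"claw":45},{"dx":0,"dy":0,"dz":0,"spin":8,"claw":45},{"dx":0,"dy":0,"dz":0,"spin":8,"claw":45}]' 40; python3 st.py
```

```text
time: 4.58
position: [0.529, -0.1684, 0.0466]
tool_rot: [2.599, 1.756, 0.006]
ft_force: [6.7, -0.2, -2.8]
grip_width: 0.575
grip_force: 40.0
[-0.02 -1.49 -0.11] j [-0.52  0.37  0.92  1.91 -0.34  1.03  0.16]
(array([-0.5, -2.4, -0.4]), 'yaw_y', np.float64(-21.9), 'spin', None)
time: 4.83
position: [0.5293, -0.1687, 0.0466]
tool_rot: [2.715, 1.57, 0.007]
ft_force: [8.9, -0.8, -4.4]
grip_width: 0.575
grip_force: 40.0
[-0.09 -1.7  -0.08] j [-0.54  0.38  0.94  1.91 -0.36  1.03  0.04]
(array([-0.8, -2.8, -0.4]), 'yaw_y', np.float64(-29.9), 'spin', None)
```

```bash
python3 -m jog '[{"dx":0,"dy":0,"dz":0,"spin":4,"claw":45},{"dx":0,"dy":0,"dz":0,"spin":8,"claw":45},{"dx":0,"dy":0,"dz":0,"spin":8,"claw":45}]' 45; python3 st.py
python3 -m jog '[{"dx":0,"dy":0,"dz":0,"spin":3,"claw":45},{"dx":0,"dy":0,"dz":0,"spin":6,"claw":45},{"dx":0,"dy":0,"dz":0,"spin":6,"claw":45}]' 45; python3 st.py
```

```text
time: 5.08
position: [0.5296, -0.1689, 0.0466]
tool_rot: [2.818, 1.377, 0.008]
ft_force: [10.1, -1.3, -6.4]
grip_width: 0.578
grip_force: 45.0
[-0.21 -1.89 -0.14] j [-0.56  0.39  0.97  1.91 -0.38  1.03 -0.09]
(array([-1.2, -3. , -0.4]), 'yaw_y', np.float64(-37.9), 'spin', None)
time: 5.33
position: [0.5299, -0.1691, 0.0467]
tool_rot: [2.885, 1.229, 0.009]
ft_force: [10.7, -1.8, -6.8]
grip_width: 0.579
grip_force: 45.0
[-0.28 -2.03  0.12] j [-0.58  0.4   1.    1.91 -0.39  1.04 -0.18]
(array([-1.6, -3.2, -0.4]), 'yaw_y', np.float64(-43.8), 'spin', None)
```

```bash
python3 -m jog '[{"dx":0,"dy":0,"dz":0,"spin":3,"claw":45},{"dx":0,"dy":0,"dz":0,"spin":3,"claw":45}]' 60; python3 st.py
python3 -m jog '[{"dx":0,"dy":0,"dz":0,"spin":3,"claw":45},{"dx":0,"dy":0,"dz":0,"spin":3,"claw":45}]' 60; python3 st.py
python3 -m jog '[{"dx":0,"dy":0,"dz":0,"spin":3,"claw":45},{"dx":0,"dy":0,"dz":0,"spin":3,"claw":45}]' 60; python3 st.py
```

```text
time: 5.5
position: [0.53, -0.1692, 0.0466]
tool_rot: [2.916, 1.154, 0.01]
ft_force: [11.4, -0.9, -6.9]
grip_width: 0.566
grip_force: 60.0
[-0.32 -2.12  0.16] j [-0.59  0.4   1.01  1.91 -0.4   1.04 -0.23]
(array([-1.8, -3.3, -0.4]), 'yaw_y', np.float64(-46.8), 'spin', None)
time: 5.67
position: [0.5301, -0.1693, 0.0467]
tool_rot: [2.944, 1.077, 0.01]
ft_force: [10.7, -2.0, -6.5]
grip_width: 0.572
grip_force: 60.0
[-0.36 -2.21  0.28] j [-0.59  0.41  1.02  1.91 -0.4   1.04 -0.27]
(array([-1.9, -3.3, -0.4]), 'yaw_y', np.float64(-49.8), 'spin', None)
time: 5.83
position: [0.5302, -0.1694, 0.0467]
tool_rot: [2.971, 1.0, 0.01]
ft_force: [11.4, -4.2, -7.7]
grip_width: 0.572
grip_force: 60.0
[-0.43 -2.27  0.37] j [-0.6   0.42  1.03  1.91 -0.41  1.04 -0.32]
(array([-2.1, -3.4, -0.4]), 'yaw_y', np.float64(-52.8), 'spin', None)
```

```bash
for i in 1; do python3 -m jog '[{"dx":0,"dy":0,"dz":0,"spin":3,"claw":45},{"dx":0,"dy":0,"dz":0,"spin":6,"claw":45},{"dx":0,"dy":0,"dz":0,"spin":6,"claw":45}]' 60; python3 st.py; done
python3 -m jog '[{"dx":0,"dy":0,"dz":0,"spin":3,"claw":45},{"dx":0,"dy":0,"dz":0,"spin":6,"claw":45},{"dx":0,"dy":0,"dz":0,"spin":6,"claw":45}]' 60; python3 st.py
```

```text
time: 6.08
position: [0.5304, -0.1697, 0.0467]
tool_rot: [3.019, 0.844, 0.011]
ft_force: [12.1, -3.7, -8.3]
grip_width: 0.568
grip_force: 60.0
[-0.52 -2.36  0.44] j [-0.62  0.43  1.05  1.91 -0.43  1.04 -0.41]
(array([-2.5, -3.4, -0.4]), 'yaw_y', np.float64(-58.8), 'spin', None)
time: 6.33
position: [0.5305, -0.1699, 0.0467]
tool_rot: [3.059, 0.685, 0.012]
ft_force: [12.1, -4.9, -8.9]
grip_width: 0.573
grip_force: 60.0
[-0.71 -2.5   0.66] j [-0.63  0.44  1.08  1.91 -0.45  1.05 -0.5 ]
(array([-2.8, -3.4, -0.4]), 'yaw_y', np.float64(-64.7), 'spin', None)
```

```bash
python3 -m jog '[{"dx":0,"dy":0,"dz":0,"spin":3,"claw":45},{"dx":0,"dy":0,"dz":0,"spin":6,"claw":45},{"dx":0,"dy":0,"dz":0,"spin":8,"claw":45},{"dx":0,"dy":0,"dz":0,"spin":8,"claw":45}]' 60; python3 st.py
python3 -m jog '[{"dx":0,"dy":0,"dz":0,"spin":3,"claw":45},{"dx":0,"dy":0,"dz":0,"spin":6,"claw":45},{"dx":0,"dy":0,"dz":0,"spin":8,"claw":45},{"dx":0,"dy":0,"dz":0,"spin":8,"claw":45}]' 60; python3 st.py
```

```text
time: 6.67
position: [0.5285, -0.1711, 0.0468]
tool_rot: [3.098, 0.474, 0.006]
ft_force: [5.2, -4.0, -3.6]
grip_width: 0.569
grip_force: 60.0
[-1.33 -1.24  1.29] j [-0.65  0.46  1.11  1.91 -0.47  1.06 -0.62]
(array([-1. , -3.5, -0.2]), 'yaw_y', np.float64(-72.6), 'spin', None)
time: 7.0
position: [0.5265, -0.1715, 0.0468]
tool_rot: [3.126, 0.255, 0.001]
ft_force: [1.4, -6.4, 3.1]
grip_width: 0.571
grip_force: 60.0
[-1.52 -0.09  1.28] j [-0.67  0.47  1.14  1.91 -0.48  1.07 -0.74]
(array([ 0.6, -3.4, -0.2]), 'yaw_y', np.float64(-80.7), 'spin', None)
```

Torque levelled off at about 1.28 N m and the pads then slipped, so the sleeve is hard against its stop. Now I'll open and lift.

```bash
python3 -m jog '[{"dx":0,"dy":0,"dz":0,"spin":0,"claw":87},{"dx":0,"dy":0,"dz":0,"spin":0,"claw":87},{"dx":0,"dy":0,"dz":0,"spin":0,"claw":87},{"dx":0,"dy":0,"dz":0,"spin":0,"claw":87},{"dx":0,"dy":0,"dz":0,"spin":0,"claw":87},{"dx":0,"dy":0,"dz":0,"spin":0,"claw":87},{"dx":0,"dy":0,"dz":-25,"spin":0,"claw":87},{"dx":0,"dy":0,"dz":-60,"spin":0,"claw":87},{"dx":0,"dy":0,"dz":-100,"spin":0,"claw":87},{"dx":0,"dy":0,"dz":-140,"spin":0,"claw":87},{"dx":0,"dy":0,"dz":-165,"spin":0,"claw":87},{"dx":0,"dy":0,"dz":-165,"spin":0,"claw":87}]' 60
python3 - <<'E'
from h import *
from bench import *
s=get_state();print(delta(s,(.562,.1155,.212),-27))
E
```

```text
time: 8.0
position: [0.5287, -0.1701, 0.2165]
tool_rot: [3.131, 0.252, 0.014]
ft_force: [0.9, -0.4, -0.8]
grip_width: 1.0
grip_force: 0.0
(array([  78.4, -276.6,    5. ]), 'yaw_y', np.float64(-80.8), 'spin', np.float64(-53.80261424529532))
```

```bash
python3 -m jog '[{"dx":78,"dy":-277,"dz":0,"spin":-30,"claw":87},{"dx":78,"dy":-277,"dz":0,"spin":-30,"claw":87},{"dx":78,"dy":-277,"dz":0,"spin":-30,"claw":87},{"dx":78,"dy":-277,"dz":0,"spin":-30,"claw":87},{"dx":78,"dy":-277,"dz":0,"spin":-30,"claw":87},{"dx":78,"dy":-277,"dz":0,"spin":-30,"claw":87},{"dx":78,"dy":-277,"dz":0,"spin":-30,"claw":87},{"dx":78,"dy":-277,"dz":0,"spin":-30,"claw":87},{"dx":78,"dy":-277,"dz":0,"spin":-30,"claw":87}]' 30
python3 - <<'E'
from h import *
from bench import *
s=get_state();print(s["joint_positions"].round(2));print(delta(s,(.562,.1155,.212)))
b=get_image("side");np.savez("s3.npz",**b);a=get_image("top");np.savez("t3.npz",**a)
t=dict(np.load("top0.npz"))["frame"]
up=lambda x:cv2.convertScaleAbs(cv2.resize(x,(400,400),interpolation=cv2.INTER_CUBIC),alpha=1.8)
o=np.hstack([up(t[218:248,254:284]),up(b["frame"][240:280,282:322])])
o2=np.hstack([up(a["frame"][238:278,380:420])[:200],]) 
cv2.imwrite("pics/e1.png",o[...,::-1])
print("flange top",rect(a,blob(a,(10,110,60),(28,255,255),(380,230,425,280)),.092),"side",rect(b,blob(b,(10,110,60),(28,255,255),(320,180,355,210)),.092))
E
```

```text
time: 8.75
position: [0.5575, 0.1206, 0.2096]
tool_rot: [2.956, 1.063, -0.004]
ft_force: [-0.1, -2.0, -0.5]
grip_width: 1.001
grip_force: 0.0
[-1.11  0.22  0.98  1.68 -0.19  1.34 -0.97]
(array([ 0.2,  6.7, -2.4]), 'yaw_y', np.float64(-50.4), 'spin', None)
flange top [ 527.6 -170.5   36.7   38.5    1.3] side [ 525.3 -166.    37.7   40.6   12.7]
```

View pics/e1.png

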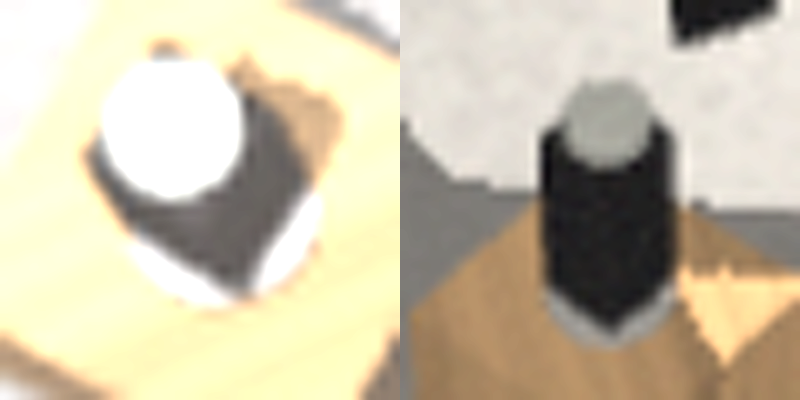

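The grip's front corner is at side pixel (303,273) with two symmetric faces, so it points diagonally, roughly in line with the stand. I'll compute the edges and axis.

Run:
```python
from h import *
from bench import *
t=dict(np.load("top0.npz"));b=dict(np.load("s3.npz"))
p=ray(t,np.array([(130,235),(248,297),(315,190)])/(400/30)+[254,218],.079)
q=ray(b,np.array([(143,290),(212,332),(280,290)])/10+[282,240],.079)
for w in(p,q):
    e=np.diff(w,axis=0);print(w.round(4).tolist(),np.degrees(np.arctan2(e[:,1],e[:,0])).round(1),np.linalg.norm(e,axis=1).round(3))
print((q[0]+q[2])/2, ray(b,np.array([205,122])/10+[282,240],.141),ray(t,np.array([172,127])/(400/30)+[254,218],.141))
```

```text
[[0.5577, 0.1284], [0.5479, 0.1086], [0.5659, 0.0984]] [-116.5  -29.5] [0.022 0.021]
[[0.5776, 0.1202], [0.558, 0.1297], [0.5449, 0.1129]] [ 154.1 -127.9] [0.022 0.021]
[0.56125027 0.1165515 ] [[0.56116796 0.11903864]] [[0.56288312 0.11419582]]
```

```bash
python3 -m jog '[{"dx":0,"dy":4,"dz":0,"spin":-7,"claw":87},{"dx":0,"dy":4,"dz":0,"spin":-14,"claw":87},{"dx":0,"dy":4,"dz":0,"spin":-21,"claw":87},{"dx":0,"dy":4,"dz":0,"spin":-23,"claw":87},{"dx":0,"dy":4,"dz":0,"spin":-23,"claw":87},{"dx":0,"dy":4,"dz":0,"spin":-23,"claw":87}]' 30
python3 - <<'E'
from h import *
from bench import *
s=get_state();print(delta(s,(.5615,.1165,.104),-27))
E
```

```text
time: 9.35
position: [0.561, 0.1123, 0.211]
tool_rot: [-2.693, -1.617, -0.0]
ft_force: [0.3, 0.4, 0.4]
grip_width: 1.004
grip_force: 0.0
(array([  3.9,  -1.5, 107. ]), 'yaw_y', np.float64(-28.0), 'spin', np.float64(-1.0395299955058164))
```

```bash
python3 -m jog '[{"dx":4,"dy":-1.5,"dz":0,"spin":-1,"claw":60},{"dx":4,"dy":-1.5,"dz":0,"spin":-1,"claw":60},{"dx":4,"dy":-1.5,"dz":30,"spin":-1,"claw":60},{"dx":4,"dy":-1.5,"dz":60,"spin":-1,"claw":60},{"dx":4,"dy":-1.5,"dz":90,"spin":-1,"claw":60},{"dx":4,"dy":-1.5,"dz":107,"spin":-1,"claw":60},{"dx":4,"dy":-1.5,"dz":107,"spin":-1,"claw":60},{"dx":4,"dy":-1.5,"dz":107,"spin":-1,"claw":60}]' 30
python3 - <<'E'
from h import *
from bench import *
s=get_state();print(delta(s,(.5615,.1165,.104),-27))
b=get_image("side");np.savez("s4.npz",**b)
cv2.imwrite("pics/f1.png",cv2.resize(b["frame"][190:310,240:380],(700,600),interpolation=cv2.INTER_CUBIC)[...,::-1])
E
```

```text
time: 10.02
position: [0.5612, 0.1182, 0.1037]
tool_rot: [2.676, 1.646, -0.003]
ft_force: [0.3, -0.1, 0.0]
grip_width: 0.698
grip_force: 0.0
(array([-1.3,  1. , -0.3]), 'yaw_y', np.float64(-26.8), 'spin', np.float64(0.18901768769026717))
```

View pics/f1.png

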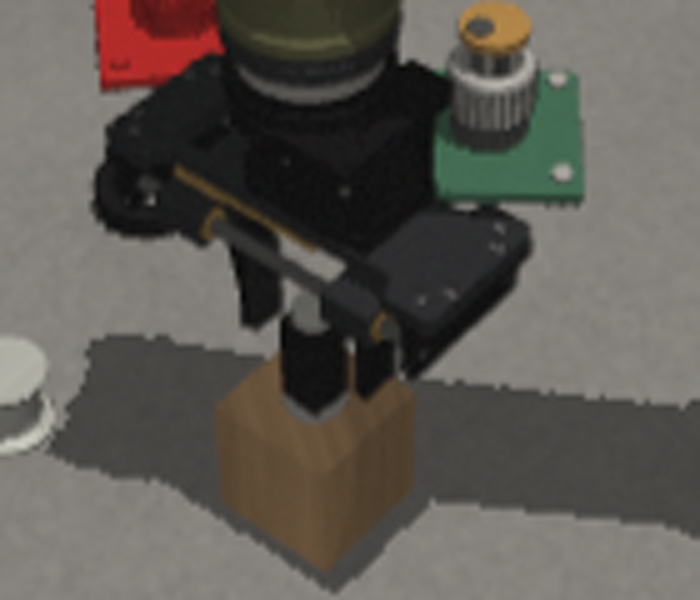

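The fingers stand either side of the grip at crop (262,290) and (375,360), with the grip between them at (315,360). I'll close and lift.

```bash
python3 -m jog '[{"dx":0,"dy":0,"dz":0,"spin":0,"claw":30},{"dx":0,"dy":0,"dz":0,"spin":0,"claw":20},{"dx":0,"dy":0,"dz":0,"spin":0,"claw":15},{"dx":0,"dy":0,"dz":0,"spin":0,"claw":15},{"dx":0,"dy":0,"dz":0,"spin":0,"claw":15},{"dx":0,"dy":0,"dz":0,"spin":0,"claw":15},{"dx":0,"dy":0,"dz":0,"spin":0,"claw":15},{"dx":0,"dy":0,"dz":0,"spin":0,"claw":15},{"dx":0,"dy":0,"dz":0,"spin":0,"claw":15},{"dx":0,"dy":0,"dz":0,"spin":0,"claw":15},{"dx":0,"dy":0,"dz":0,"spin":0,"claw":15},{"dx":0,"dy":0,"dz":0,"spin":0,"claw":15}]' 30; python3 st.py
```

```text
time: 11.07
position: [0.5621, 0.1183, 0.1044]
tool_rot: [2.675, 1.646, 0.002]
ft_force: [2.2, -0.3, 2.5]
grip_width: 0.273
grip_force: 29.7
[-0.09 -0.31  0.02] j [-1.    0.32  0.88  1.8  -0.27  1.14 -0.49]
(array([-271.7,   97.3,   57.3]), 'yaw_y', np.float64(-26.8), 'spin', None)
```

```bash
python3 -m jog '[{"dx":0,"dy":0,"dz":-8,"spin":0,"claw":15},{"dx":0,"dy":0,"dz":-20,"spin":0,"claw":15},{"dx":0,"dy":0,"dz":-40,"spin":0,"claw":15},{"dx":0,"dy":0,"dz":-60,"spin":0,"claw":15},{"dx":0,"dy":0,"dz":-80,"spin":0,"claw":15},{"dx":0,"dy":0,"dz":-105,"spin":0,"claw":15},{"dx":0,"dy":0,"dz":-130,"spin":0,"claw":15},{"dx":0,"dy":0,"dz":-150,"spin":0,"claw":15},{"dx":0,"dy":0,"dz":-150,"spin":0,"claw":15},{"dx":0,"dy":0,"dz":-150,"spin":0,"claw":15}]' 40
python3 - <<'E'
from h import *
from bench import *
s=get_state();print(s["torque"].round(2));print(delta(s,(.5335,-.1655,.254)))
b=get_image("side");np.savez("s5.npz",**b)
a=get_image("top");np.savez("t5.npz",**a)
f=b["frame"];hs=cv2.cvtColor(f,cv2.COLOR_RGB2HSV)
for n,im,box in(("top",a,(380,230,425,280)),("side",b,(320,180,355,210))):
    c=blob(im,(10,110,60),(28,255,255),box).astype(np.int32)
    m=np.zeros((480,640),np.uint8);cv2.fillConvexPoly(m,cv2.convexHull(c),255)
    h=cv2.cvtColor(im["frame"],cv2.COLOR_RGB2HSV);g=(cv2.erode(m,np.ones((3,3)))>0)&(h[...,1]<90)
    v,u=np.nonzero(g);e,_=cv2.findContours(m,0,2)
    print(n,"flange",rect(im,c.astype(float),.092),"pad",len(u),ray(im,(u.mean(),v.mean()),.094)*1000)
cv2.imwrite("pics/g1.png",cv2.resize(f[170:310,240:380],(600,600),interpolation=cv2.INTER_CUBIC)[...,::-1])
E
```

```text
time: 11.9
position: [0.5616, 0.1184, 0.255]
tool_rot: [-2.675, -1.646, -0.002]
ft_force: [-0.5, 0.1, -2.4]
grip_width: 0.273
grip_force: 39.6
[-0.08  0.11 -0.  ]
(array([-266. ,  102.9,    0.7]), 'yaw_y', np.float64(-26.8), 'spin', None)
top flange [ 527.6 -170.5   36.7   38.5    1.3] pad 39 [[ 534.85841217 -164.14149728]]
side flange [ 511.8 -158.3   28.7    7.    68.4] pad 0 [[nan nan]]<stdin>:12: RuntimeWarning: Mean of empty slice.
  ret = ret.dtype.type(ret / rcount)
```

View pics/g1.png

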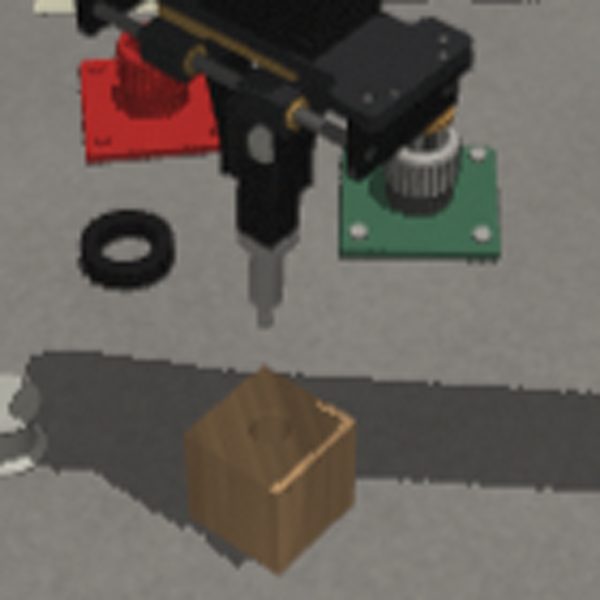

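The gauge is out of the stand and upright, with its tip at side pixel (302,246). I'll carry it over the pad and look from close by.

```bash
python3 -m jog '[{"dx":-132,"dy":52,"dz":0,"spin":0,"claw":15},{"dx":-264,"dy":102,"dz":0,"spin":0,"claw":15},{"dx":-264,"dy":102,"dz":0,"spin":0,"claw":15},{"dx":-264,"dy":102,"dz":0,"spin":0,"claw":15},{"dx":-264,"dy":102,"dz":0,"spin":0,"claw":15},{"dx":-264,"dy":102,"dz":0,"spin":0,"claw":15},{"dx":-264,"dy":102,"dz":0,"spin":0,"claw":15},{"dx":-264,"dy":102,"dz":0,"spin":0,"claw":15},{"dx":-264,"dy":102,"dz":15,"spin":0,"claw":15},{"dx":-264,"dy":102,"dz":30,"spin":0,"claw":15},{"dx":-264,"dy":102,"dz":45,"spin":0,"claw":15},{"dx":-264,"dy":102,"dz":45,"spin":0,"claw":15},{"dx":-264,"dy":102,"dz":45,"spin":0,"claw":15}]' 40
python3 - <<'E'
from h import *
from bench import *
s=get_state();print(s["torque"].round(2),s["position"].round(4));print(delta(s,(.5337,-.1635,.21)))
b=get_image("side");np.savez("s6.npz",**b)
a=get_image("top");np.savez("t6.npz",**a)
s4=dict(np.load("s4.npz"))["frame"]
up=lambda x:cv2.resize(x,(400,400),interpolation=cv2.INTER_CUBIC)
cv2.imwrite("pics/h1.png",np.hstack([up(b["frame"][170:220,315:365]),up(s4[170:220,315:365])])[...,::-1])
E
```

```text
time: 13.08
position: [0.5324, -0.1626, 0.2076]
tool_rot: [-2.674, -1.645, 0.005]
ft_force: [-0.6, -0.0, -1.0]
grip_width: 0.279
grip_force: 39.6
[-0.12  0.07  0.02] [ 0.5324 -0.1626  0.2076]
(array([-0.2,  1.6, -2.4]), 'yaw_y', np.float64(-26.8), 'spin', None)
```

View pics/h1.png

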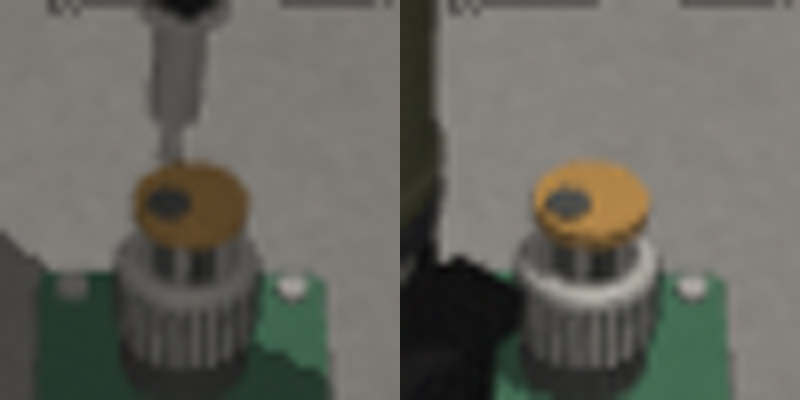

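Run:
```python
from h import *
b=dict(np.load("s6.npz"));a=dict(np.load("t6.npz"));t=dict(np.load("top0.npz"))
p=ray(b,(336.25,195.4),.094)
for v in(188.7,189.3):print("tip",ray(b,(336.25,v),.1122),"pad",p)
print("tip by robot, projected",proj(b,(.5324,-.1626,.1122)),"pad by top",ray(dict(np.load("t3.npz")),(399.5,248.3),.094))
g=cv2.cvtColor(b["frame"],cv2.COLOR_RGB2GRAY);print(g[180:202,330:343])
a3=dict(np.load("t3.npz"));h=cv2.cvtColor(a3["frame"],cv2.COLOR_RGB2HSV)[...,1];print(h[242:264,392:414])
```

```text
tip [[ 0.53333908 -0.16954665]] pad [[ 0.53132181 -0.16230124]]
tip [[ 0.53284186 -0.16686486]] pad [[ 0.53132181 -0.16230124]]
tip by robot, projected [[336.12834741 190.24091345]] pad by top [[ 0.53395065 -0.1649294 ]]
[[124 123 119 101  75  81  83  84  81  80 108 124 125]
 [125 124 121 100  75  82  82  82  80  78 105 122 123]
 [126 125 123 102  75  82  84  82  79  78 110 122 121]
 [125 124 121 105  76  82  83  82  78  79 123 120 122]
 [124 124 124 111  84  84  84  81  78  86 126 124 122]
 [124 124 126 123 106  90  84  83  95 107 125 123 122]
 [124 123 125 124 120  91  87  93 124 124 124 124 124]
 [124 123 124 124 120  86  88  99 124 122 123 124 125]
 [124 124 126 124 116  84  87  93 123 121 121 122 122]
 [124 125 126 122 104  84  82  86 118 116 115 118 121]
 [123 123 124 121 114  88  76  68  91  91  91 102 113]
 [123 123 119 110  90  72  72  71  71  71  70  72  76]
 [124 119 100  74  72  68  69  70  72  72  72  71  72]
 [124 114  80  68  64  54  59  60  69  72  72  72  71]
 [122  99  71  59  41  42  42  44  56  72  73  73  72]
 [121 102  69  48  41  42  43  42  49  72  72  72  72]
[... 1678 characters left out ...]
7 128 128 126 127 128 126 126
  113  57  53  78]
 [  3   4  79 127 126 126 127 127 127 127 128 127 126 126 127 125 126 119
   75   3  73  80]
 [  4   3  28 118 125 128 127 126 127 128 127 128 128 127 126 126 122  85
   21  13  78  79]
 [  3   1   3  20 104 124 126 127 128 128 127 128 127 127 124 115  89  36
    3  58  79  80]
 [  4   3   3   1  13  51 114 123 125 127 128 128 126 116  93  43  13   4
   13  81  79  78]
 [  5   4   3   1   1   5  13  29  63  88  92  68  57  41  11   3   4   4
   45  79  79  78]
 [  4   5   3   1   3   3   3   3   3   9   9   3   4   3   1   3   4  38
   74  79  81  80]
 [  5   5   4   3   3   3   1   1   0   1   1   3   4   3   5   2  32  74
   79  79  80  79]]
```

```bash
python3 -m jog '[{"dx":2,"dy":-1,"dz":5,"spin":0,"claw":15},{"dx":2,"dy":-1,"dz":10,"spin":0,"claw":15},{"dx":2,"dy":-1,"dz":14,"spin":0,"claw":15},{"dx":2,"dy":-1,"dz":14,"spin":0,"claw":15},{"dx":2,"dy":-1,"dz":14,"spin":0,"claw":15},{"dx":2,"dy":-1,"dz":14,"spin":0,"claw":15}]' 40
python3 - <<'E'
from h import *
from bench import *
print(get_state()["ft_force"],get_state()["position"])
b=get_image("side");np.savez("s7.npz",**b)
g=cv2.cvtColor(b["frame"],cv2.COLOR_RGB2GRAY);print(g[184:202,330:346])
h=cv2.cvtColor(b["frame"],cv2.COLOR_RGB2HSV)[...,1];print(h[184:202,330:346])
E
```

```text
time: 13.68
position: [0.5337, -0.1612, 0.1952]
tool_rot: [2.676, 1.646, 0.0]
ft_force: [-0.1, -0.2, -1.9]
grip_width: 0.274
grip_force: 39.6
[-0.09278932 -0.16083328 -1.92410877] [ 0.5336869  -0.16116925  0.19515829]
[[123 124 119  72  81  83  84  81  77  95 124 123 123 123 123 122]
 [124 123 116  73  81  83  84  81  76  99 124 123 123 123 122 122]
 [125 121 102  75  82  84  83  79  79 108 124 124 123 123 122 122]
 [124 121 106  74  81  83  82  80  77 106 123 125 124 123 120 122]
 [124 124 122  85  84  84  82  81  84 110 120 122 122 121 120 123]
 [124 125 125 109  95  84  80  92 100 117 114 119 121 120 121 122]
 [122 122 124 119  99  85  77  92  92  92  92 103 113 115 122 122]
 [123 122 121 109  80  87  80  70  71  71  72  73  75  93 116 124]
 [123 119  99  75  80  86  82  70  71  71  71  71  71  73  88 119]
 [124 113  79  71  76  78  65  61  69  72  72  72  71  72  75  97]
 [122  98  70  60  49  56  42  44  55  72  72  72  72  72  72  79]
 [122 102  70  50  41  43  41  42  47  73  72  73  73  73  73  79]
 [121 100  63  57  48  45  45  49  58  73  73  72  73  73  73  79]
 [120 100  
[... 831 characters left out ...]
 143 140 139 136  71  27  18]
 [ 16  17  57 126  16  14  30 141 143 147 142 143 146 137  89  23]
 [ 18  22 118 119  13  19  54 119 138 139 144 142 149 144 130  67]
 [ 16  35 145 106  10  13   6  28 106 146 144 143 142 146 147 117]
 [ 16  38 136  74  12  12  18  12  67 140 143 146 143 143 143 113]
 [ 17  34 142 122  63  33  33  58 117 140 140 143 141 146 143 107]
 [ 17  22 110 142 131 105 101 123 141 144 137 146 146 144 142  83]
 [ 16  18  57 137 143 141 144 144 147 145 143 143 143 143 129  53]
 [ 15  16  22  95 129 143 145 143 140 145 144 143 142 123  87  14]
 [ 17  15  16  22  77 111 129 119 135 141 137 126 100  59  14  17]
 [ 13  15  10  11  10  18  44  43  70  94  88  41  13  14  14  12]]
```

```bash
python3 -m jog '[{"dx":-1.2,"dy":-1.6,"dz":0,"spin":0,"claw":15},{"dx":-1.2,"dy":-1.6,"dz":2,"spin":0,"claw":15},{"dx":-1.2,"dy":-1.6,"dz":4,"spin":0,"claw":15},{"dx":-1.2,"dy":-1.6,"dz":4,"spin":0,"claw":15},{"dx":-1.2,"dy":-1.6,"dz":4,"spin":0,"claw":15},{"dx":-1.2,"dy":-1.6,"dz":4,"spin":0,"claw":15}]' 40
python3 - <<'E'
from h import *
from bench import *
print(get_state()["position"])
b=get_image("side");np.savez("s8.npz",**b);F=[get_state()["ft_force"]]
for i in range(8):get_image("side");F.append(get_state()["ft_force"])
print(np.mean(F,0),np.std(F,0),get_state()["position"])
g=cv2.cvtColor(b["frame"],cv2.COLOR_RGB2GRAY);print(g[187:199,331:341])
h=cv2.cvtColor(b["frame"],cv2.COLOR_RGB2HSV)[...,1];print(h[187:199,331:341])
E
```

```text
time: 14.23
position: [0.5317, -0.1614, 0.191]
tool_rot: [-2.676, -1.646, -0.0]
ft_force: [-0.4, -0.3, -1.9]
grip_width: 0.272
grip_force: 39.6
[ 0.53169708 -0.16138529  0.19103734]
[-0.0849351  -0.14021844 -2.03830118] [0.36479336 0.45830437 0.41287776] [ 0.53169793 -0.16142435  0.19107431]
[[123 121  91  77  83  84  82  78  79 123]
 [124 122  93  78  82  83  81  78  79 121]
 [124 123 101  85  83  84  81  76  86 115]
 [123 124 120  98  80  84  77  75  83  92]
 [123 120 110  89  72  85  68  71  71  71]
 [119 100  73  70  78  87  82  71  72  72]
 [113  81  68  62  84  90  90  70  72  73]
 [ 99  70  59  52  81  76  52  57  73  72]
 [101  69  49  46  67  55  43  49  72  73]
 [ 99  64  58  49  44  44  48  57  72  72]
 [101  66  70  66  58  58  63  74  73  72]
 [113  78  66  72  73  72  73  74  75  74]]
[[ 16  16  16  13  18  15  15  16  13  18]
 [ 16  16  14  13  15  12  15  13  16  16]
 [ 14  16  15  18  15  18  12  16  34  26]
 [ 16  16  17  30  22  18  26  53  87  77]
 [ 16  23  33  79  46  18  77 146 143 143]
 [ 19  56 143 127  37  17  73 144 143 144]
 [ 22 114 138  89  12  17  46 136 142 143]
 [ 36 145 109  10  12  13  28 100 146 142]
 [ 36 142  80  11  11   9   6  66 146 143]
 [ 37 139 117  71  28  33  59 118 143 144]
 [ 22 113 144 129 101 105 124 143 144 146]
 [ 16  57 134 142 145 144 144 143 143 143]]
```

```bash
cat > f.py <<'E'
from h import *
from bench import *
F=[];P=[]
for i in range(10):get_image("side");s=get_state();F.append(s["ft_force"]);P.append(s["position"])
print("F",np.mean(F,0).round(2),np.std(F,0).round(2),np.mean(P,0).round(5))
E
python3 -m jog '[{"dx":0.5,"dy":0.6,"dz":0,"spin":0,"claw":15},{"dx":0.5,"dy":0.6,"dz":1.5,"spin":0,"claw":15},{"dx":0.5,"dy":0.6,"dz":3,"spin":0,"claw":15},{"dx":0.5,"dy":0.6,"dz":5,"spin":0,"claw":15},{"dx":0.5,"dy":0.6,"dz":5,"spin":0,"claw":15},{"dx":0.5,"dy":0.6,"dz":5,"spin":0,"claw":15}]' 40; python3 f.py
```

```text
time: 15.18
position: [0.5327, -0.1613, 0.1862]
tool_rot: [2.675, 1.646, 0.001]
ft_force: [0.5, 0.7, 0.2]
grip_width: 0.272
grip_force: 39.7
F [ 0.44 -0.28 -0.26] [0.38 0.49 0.51] [ 0.5326  -0.16129  0.1862 ]
```

```bash
python3 -m jog '[{"dx":0,"dy":0,"dz":2,"spin":0,"claw":15},{"dx":0,"dy":0,"dz":3.8,"spin":0,"claw":15},{"dx":0,"dy":0,"dz":3.8,"spin":0,"claw":15},{"dx":0,"dy":0,"dz":3.8,"spin":0,"claw":15},{"dx":0,"dy":0,"dz":3.8,"spin":0,"claw":15}]' 40; python3 f.py; python3 f.py;python3 - <<'E'
from h import *
from bench import *
b=get_image("side");print(get_state()["torque"].round(2))
h=cv2.cvtColor(b["frame"],cv2.COLOR_RGB2HSV)[...,1];print(h[187:199,331:341])
g=cv2.cvtColor(b["frame"],cv2.COLOR_RGB2GRAY);print(g[187:199,331:341])
E
```

```text
time: 16.1
position: [0.5326, -0.1613, 0.1824]
tool_rot: [2.676, 1.646, 0.0]
ft_force: [1.5, 0.5, 1.1]
grip_width: 0.273
grip_force: 39.7
F [ 0.88 -0.09  1.24] [0.4  0.48 0.71] [ 0.53256 -0.16128  0.18235]
F [ 1.12 -0.38  0.71] [0.41 0.44 0.39] [ 0.5325  -0.16126  0.18228]
[-0.19 -0.39  0.04]
[[ 16  17  12  16  12  15  15  13  14  18]
 [ 16  18  12  13  15  15  15  16  12  16]
 [ 16  16  17  16  15  15  15  13  22  24]
 [ 16  19  13  16  15  12  16  20  68  75]
 [ 16  19  32  15  15  18  16  27 134 143]
 [ 19  52  91  30  18  15  29  61 142 144]
 [ 21 113 130  58  15  15  59 135 144 143]
 [ 23 140 109  16  14  12  17 100 142 144]
 [ 38 139  70  13  16   7  19  66 149 143]
 [ 36 141 118  66  25  38  58 111 140 143]
 [ 25 113 141 132 103 112 119 141 146 141]
 [ 18  62 134 140 144 144 141 143 146 144]]
[[122 119  81  78  82  85  82  76  86 123]
 [123 122  80  79  83  84  82  76  87 121]
 [125 121  72  80  83  84  83  76  90 115]
 [122 120  75  80  84  83  81  73  75  92]
 [122 116  77  82  83  84  80  72  68  71]
 [120 101  76  82  84  81  76  73  72  71]
 [120  82  70  76  86  82  63  69  72  73]
 [117  72  60  63  86  81  44  57  73  72]
 [102  69  50  56  77  68  40  49  72  72]
 [100  63  58  49  51  45  48  60  73  73]
 [101  66  70  66  57  56  64  74  72  74]
 [112  79  67  71  73  72  73  74  74  74]]
```

```bash
python3 -c "
from bench import *
print(close_job())"
```

```text
the job is handed in; nothing more can be done
None
```

I turned the chuck sleeve to its stop, where it took about 1.3 N m before the pads slipped. I then handed the job in with the gauge held upright on the pad, plunger about 7 mm in (about 3 N) and tip within about 1 mm of the pad's middle by the side camera, at roughly 17 s of the 54 s. I didn't test the bit's tightness separately.

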